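# Serve the last sweets from the lever dispenser

### The arm

A 6-joint arm with a two-finger parallel gripper is mounted at the origin on the work surface. World frame = base frame: x ahead of the robot, y to its left, z up, the work surface at z = 0. Lengths are in mm, angles in degrees, forces in N, time in s.
With the tool pointing down it reaches from about 350 to 850 mm from the base axis. Payload 8.1 kg.
Tool frame: the origin (TCP) lies at the very end of the fingers, on their centre line; the grasp point (between the pads) lies 19 mm behind it; z points along the fingers, y is the direction in which the jaws open and shut (so a half turn about z gives the same grasp; the last joint's range is limited). The gripper opens to 85 mm and grips with 20 to 120 N. Pads are 22 mm wide; open, the fingers measure 114 mm over their backs; the gripper's body (76 mm by 85 mm) begins 54 mm behind the grasp point. The pads swing forward as they close: fully open they stand 13 mm farther back than shut.
Start: joints at [66.039, 7.471, 85.268, -0, 87.261, -4.893], TCP at [195.993, 567.091, 231.292] pointing down, gripper open.
Joint ranges: [-169.43, 169.43], [-51.17, 129.36], [1.28, 143.12], [-76.62, 256.62], [0, 156.53], [-152.29, 152.29]. Speed limits (degrees/s): [136.94, 136.94, 159.86, 180, 180, 180].

### API

Orientations are given as [roll, pitch, yaw] about the fixed x, y, z axes, in that order (R = Rz(yaw) Ry(pitch) Rx(roll)).
In Python, from bench import r gives the robot as it stands.
- The arm moves only by the shell command python3 -m crank 'ROWS' [OPENING] [FORCE]. ROWS is JSON, a list that holds one entry, the list of rows, each a list of 6 numbers: the shift along the tool's x, y, z in m, then the turn, a rotation vector about the tool's x, y, z in rad. A call has 1 to 10 rows; each row is the pose to reach, as a shift and turn from the pose measured when the call began, along the tool's axes at that moment; what a row does not reach only later rows make up. A row lasts 1/8 s, in which the tool goes at most 62.5 mm and 10.7 degrees, less where a joint would pass 70% of its speed; a pose out of reach is approached as far as the arm can. A call with a gripper value outside its range is refused whole. OPENING is the closure, from 0 (fully open) to 1 (shut), set as the call begins (- or left out, the last holds). The fingers move at their own pace and stop on an object; FORCE is the grip in N (left out, the last holds). Time passes only in rows, so rows that repeat a pose let the fingers close. It gives the time, the measured TCP pose, the force and the opening at its end, in the units of the state.
- r.sense(): the state, without advancing time (a new reading comes with each control period).
- r.snapshot(name): name is "scene" or "side" or "wrist"; returns (picture, depth): 480x640x3 uint8, blue, green, red; 480x640 float32, mm along the optical axis (not along the pixel's ray), 0 where there is no reading.
- r.get_calibration(name): a dict with "mtx" (3x3 intrinsics, pixels), "cam_to_world" (4x4, takes a point from camera to world coordinates). Camera axes: x right, y down, z forward; pixel columns grow to the right and rows downward; lengths in mm; the calibration is good to about 2 mm. A picture is of the moment at which its call begins: read the wrist's pose just before it. get_calibration takes no time and is no camera call; for the wrist camera it gives the pose at the moment of the call.
- r.hand_in(): hands the job in, once; it reports no verdict.
Trained networks look in the newest picture that a camera, given by its name, has taken for a name from the list of things; names that differ only in an ending like _2 or _b are one class to them, and where a whole thing is asked for, a point or a joint stands for the part that bears it (a point fixed in the world has none). Each returns a list of dicts, best first, with "conf" (0 to 1); they miss things now and then, are a little off and sometimes report something else, mostly with a low value. They report only what shows in the picture. A call takes as long as a camera call. They do not tell look-alikes from the thing itself.
- r.look_for(thing, camera): "extent" ([left, top, right, bottom] in pixels, round what is visible of it).
- r.landmark_of(thing, camera): "pixel" ([column, row] in pixels: a listed point, or the origin of a listed thing).
The state is a dict: "time": time; "joint_pos": joint angles; "qd": joint speeds; "joint_efforts": joint torques, N m; "tool_pos": TCP position; "tcp_rot": TCP orientation; "ft_force": force on the tool from outside, world axes, zero at the start; "wrist_torque": the same for the moment, N m; "finger_gap": finger opening in mm.
Only numpy, scipy, OpenCV 4.12 (cv2) and the standard library are available. Lean on these libraries where they do the work, as an engineer would, in place of code of your own. Each camera call takes 0.05 s, during which the arm holds its last target.

### The job

Serve the last four sweets: push the bowl gently across the table until it stands centred under the dispenser's spout, press the dispenser's lever all the way down so that the lid lifts fully, and once all four sweets have run into the bowl, let the lever come up slowly under your finger until the lid is shut, without letting it slam. Work by touch alone: do not pick up or tip the bowl, do not handle the sweets, and leave the other things on the table where they are.

Things in the scene. Friction and masses are not known exactly. Their poses are not given: they have to be found in the camera images.
- dispenser: Fixed countertop sweet dispenser: white foot plate and pedestal, clear hopper (442 mm high), sloping trough, spout. Origin on the table straight below the centre of the spout; own -x points out of its front, where the sweets come out; the lever is on its -y side; z up. The 14 mm thick foot plate starts 85 mm behind the origin (own +x), hopper 125 mm behind it (62 mm either side, from 210 mm up).
- spout (a point): Centre of the spout's open bottom, 100 mm above the table; axes as the dispenser's. The spout is a square shaft, 42 x 39 mm outside, its front face 21 mm ahead of this point. Nothing of the dispenser lies ahead of or under the spout. The bowl belongs centred below this point.
- bowl: White straight-sided round bowl, 120 mm across, 48 mm high, wall 4 mm, about 0.3 kg, loose on the table; origin at the centre of its underside. At the start it stands 130 to 220 mm in front of the spout and up to 50 mm to one side. It slides on the table when pushed with 1 to 5 N.
- lever_pad (a point): Centre of the top face of the lever's 50 x 50 mm pad (8 mm thick), on the dispenser's -y side, 110 mm from the spout's middle. Lever up: 13 mm behind the spout's centre (own +x), 175 mm above the table; fully pressed: 4 mm behind it, 127 mm above the table. The steel arm runs back from the pad to the pivot. Space above and round the pad is free, save on the dispenser's side.
- lever (a joint): Angle of the lever: 0 up (lid shut), 0.42 rad fully down on its stop. Its pivot lies 120 mm behind the spout's centre, 130 mm above the table, along the dispenser's y. A spring pushes it up with about 1 to 4 N at the pad, more as it goes down. Let go, it flies up and the lid slams.
- lid (a joint): Angle of the steel lid (30 x 57 mm, hinged at its top edge, 187 mm above the table, across the end of the trough just above the spout): 0 shut, about 1.1 rad fully lifted. A link rod ties it to the lever: pressing the lever lifts it, about 2.6 rad for each rad of the lever.
- sweet0: Round foil-wrapped sweet, 25 mm across, 12 g, origin at its centre; number 1 of 4 in the row waiting in the trough behind the lid. They roll out by themselves within about 2 s once the lid is fully lifted.
- sweet1: Round foil-wrapped sweet, 25 mm across, 12 g, origin at its centre; number 2 of 4 in the row waiting in the trough behind the lid. They roll out by themselves within about 2 s once the lid is fully lifted.
- sweet2: Round foil-wrapped sweet, 25 mm across, 12 g, origin at its centre; number 3 of 4 in the row waiting in the trough behind the lid. They roll out by themselves within about 2 s once the lid is fully lifted.
- sweet3: Round foil-wrapped sweet, 25 mm across, 12 g, origin at its centre; number 4 of 4 in the row waiting in the trough behind the lid. They roll out by themselves within about 2 s once the lid is fully lifted.
- bottle_a: Tall bottle with a white cap, 72 mm across, 175 mm high; origin at the centre of its underside; loose, to be left alone.
- bottle_b: Second tall bottle with a white cap, 72 mm across, 175 mm high; origin at the centre of its underside; loose, to be left alone.
- juice: Short dark juice bottle, 60 mm across, 120 mm high; origin at the centre of its underside; loose, to be left alone.
- flask: Vacuum flask, 62 mm across, 140 mm high; origin at the centre of its underside; loose, to be left alone.
- tub_a: Lidded snack tub, 90 x 67 x 35 mm, nearer the robot than the bowl's way to the spout; origin at the centre of its underside; loose, to be left alone.
- tub_b: Second lidded snack tub, 90 x 67 x 35 mm, beyond the lever; origin at the centre of its underside; loose, to be left alone.
- carton: Flat carton, 75 x 115 x 36 mm, on the far side of the bowl's way; origin at the centre of its underside; loose, to be left alone.
- cups: Stack of paper cups, mouth up, 72 mm across, 104 mm high; origin at the centre of its underside; loose, to be left alone.
Things that resemble listed ones, but are neither listed nor needed, are in the scene too. What is shaped like the bowl but blue or turquoise is not meant.

How it is judged:
By the outcome, as a careful person would: the job done as asked, in the order asked, and still so for the second after the job is handed in, with the robot touching nothing.
It also fails if it takes over 54 s, if anything falls off the work surface, if the arm or the gripper's body presses on something with over 40 N, if the wrist force passes 120 N, or if a joint passes its speed limit or range.

## Working session

There is one attempt and no reset: what is moved stays moved. The work goes in short steps, Python scripts to look and compute and a shell command to move; the robot and the scene stay as the last step left them, time stands still between calls to the robot, and variables do not carry over. Pictures are saved under pics/ and viewed, and the job is handed in when it is done.

```bash
ls; mkdir -p pics; python3 - <<'E'
from bench import r
import cv2
for n in ["scene","side","wrist"]:
    p,d=r.snapshot(n); cv2.imwrite(f"pics/{n}0.png",p)
    for t in ["bowl","dispenser"]:
        print(n,t,r.look_for(t,n)[:4], r.landmark_of(t,n)[:3])
    for t in ["spout","lever_pad"]:
        print(n,t,r.landmark_of(t,n)[:3])
s=r.sense();print(s)
E
```

```text
pics
scene bowl [{'extent': [337.4, 209.9, 387.2, 252.9], 'conf': 0.79}, {'extent': [267.4, 211.2, 320.4, 255.0], 'conf': 0.77}, {'extent': [299.7, 262.8, 353.5, 316.0], 'conf': 0.65}] [{'pixel': [294.6, 238.7], 'conf': 0.97}, {'pixel': [326.7, 296.4], 'conf': 0.94}, {'pixel': [361.1, 238.1], 'conf': 0.63}]
scene dispenser [{'extent': [339.7, 211.7, 582.8, 457.3], 'conf': 0.67}] [{'pixel': [384.0, 327.6], 'conf': 0.73}, {'pixel': [314.7, 174.1], 'conf': 0.27}]
scene spout [{'pixel': [389.8, 302.7], 'conf': 0.91}]
scene lever_pad [{'pixel': [358.9, 311.3], 'conf': 0.97}]
side bowl [{'extent': [288.3, 273.8, 344.3, 329.5], 'conf': 0.8}, {'extent': [222.3, 250.8, 276.4, 303.8], 'conf': 0.72}, {'extent': [301.3, 215.6, 355.4, 262.7], 'conf': 0.65}] [{'pixel': [327.4, 248.8], 'conf': 0.9}, {'pixel': [318.6, 311.6], 'conf': 0.89}, {'pixel': [253.0, 286.6], 'conf': 0.56}]
side dispenser [{'extent': [248.3, 12.5, 351.8, 197.8], 'conf': 0.83}] []
side spout [{'pixel': [295.8, 179.5], 'conf': 0.72}]
side lever_pad [{'pixel': [336.1, 146.8], 'conf': 0.83}, {'pixel': [384.2, 229.6], 'conf': 0.6}]
wrist bowl [] []
wrist dispenser [{'extent': [129.8, 392.9, 301.4, 478.8], 'conf': 0.76}] []
wrist spout []
wrist lever_pad []
{'time': 1.05, 'joint_pos': array([ 6.60389166e+01,  7.47016884e+00,  8.52682499e+01, -2.19564110e-03,
        8.72663512e+01, -4.89159479e+00]), 'qd': array([-0.05399988,  0.07112398,  0.06385304, -0.03884905,  0.10718278,
       -0.07782532]), 'joint_efforts': array([ 6.51701375e-04, -5.69328690e+01, -5.00873065e+01, -2.60866273e-04,
        1.00595858e-03,  1.34840764e-05]), 'tool_pos': array([195.99369832, 567.05292726, 231.29831209]), 'tcp_rot': array([-1.79995060e+02,  1.77841068e-03,  1.60930616e+02]), 'ft_force': array([ 0.2527644 , -0.52336695,  0.12354597]), 'wrist_torque': array([ 0.0066189 , -0.00427969,  0.04407838]), 'finger_gap': 85.34871805762009}
```

View pics/scene0.png

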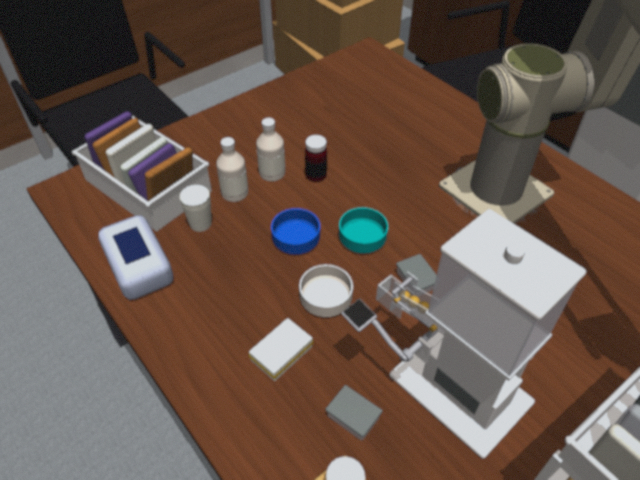

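View pics/side0.png

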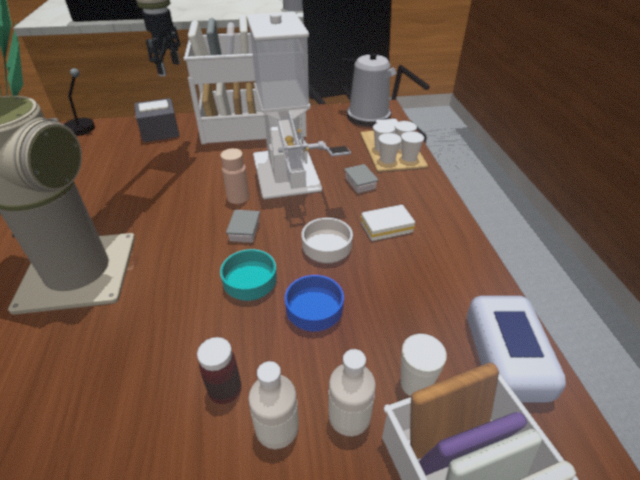

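View pics/wrist0.png

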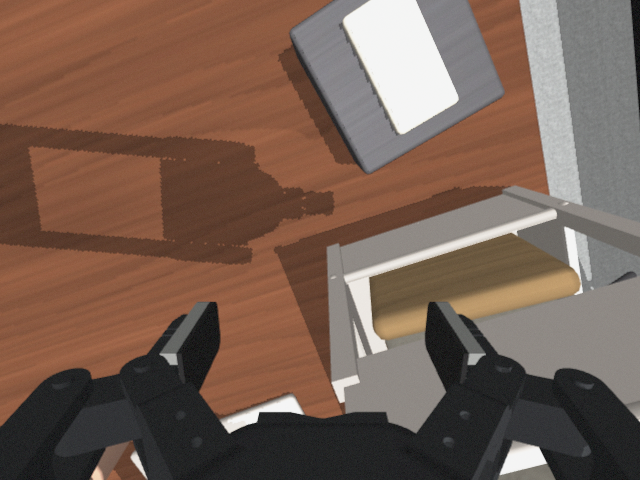

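The scene view shows the white bowl at about (326,290), with the pad at (359,313) and the spout near (390,300). In the side view the bowl is at (327,241), the pad at (338,150) and the spout near (296,180). The blue and turquoise bowls are decoys.

```bash
cat > h.py <<'E'
from bench import r
import cv2, numpy as np
def cal(n):
    c=r.get_calibration(n); return np.array(c["mtx"]),np.array(c["cam_to_world"])
def cloud(d,K,T):
    v,u=np.mgrid[0:480,0:640]; z=d.astype(float)
    P=np.stack([(u-K[0,2])*z/K[0,0],(v-K[1,2])*z/K[1,1],z],-1)
    W=P@T[:3,:3].T+T[:3,3]; W[d<=0]=np.nan; return W
def ray(px,K,T):
    v=T[:3,:3]@np.linalg.solve(K,[px[0],px[1],1.]); return T[:3,3],v/np.linalg.norm(v)
def onz(px,z,K,T):
    o,v=ray(px,K,T); return o+v*(z-o[2])/v[2]
def proj(p,K,T):
    c=np.linalg.inv(T)@np.append(p,1); q=K@c[:3]; return q[:2]/q[2]
def tri(p1,c1,p2,c2):
    A=np.zeros((3,3));b=np.zeros(3);L=[]
    for p,c in((p1,c1),(p2,c2)):
        o,v=ray(p,*c);M=np.eye(3)-np.outer(v,v);A+=M;b+=M@o;L.append((o,M))
    x=np.linalg.solve(A,b); return x,[np.linalg.norm(M@(x-o)) for o,M in L]
def circ(P):
    A=np.c_[2*P[:,:2],np.ones(len(P))]; s=np.linalg.lstsq(A,(P[:,:2]**2).sum(1),rcond=None)[0]
    return s[:2],np.sqrt(s[2]+s[0]**2+s[1]**2)
E
python3 - <<'E'
from h import *
np.set_printoptions(precision=1,suppress=True)
S={}
for n,box in(("scene",(290,255,365,325)),("side",(290,205,365,270))):
    p,d=r.snapshot(n);K,T=cal(n);W=cloud(d,K,T);S[n]=(p,d,K,T,W)
    np.savez(f"s_{n}.npz",p=p,d=d,K=K,T=T)
    x0,y0,x1,y1=box;Q=W[y0:y1,x0:x1].reshape(-1,3);
    c=p[y0:y1,x0:x1].reshape(-1,3).astype(int)
    m=(Q[:,2]>43)&(Q[:,2]<53)
    R=Q[m]; ce,ra=circ(R)
    for _ in range(3):
        e=np.abs(np.hypot(*(R[:,:2]-ce).T)-58)<6; ce,ra=circ(R[e]); 
    print(n,"bowl rim",ce,ra,e.sum(),len(R), "cam",T[:3,3])
c1=(S["scene"][2],S["scene"][3]);c2=(S["side"][2],S["side"][3])
for nm,a,b in(("spout",(389.8,302.7),(295.8,179.5)),("pad",(358.9,311.3),(336.1,146.8))):
    print(nm,tri(a,c1,b,c2))
    for n,px in(("scene",a),("side",b)):
        u,v=int(px[0]),int(px[1]);print(n,S[n][4][v,u], onz(px,100 if nm=="spout" else 175,S[n][2],S[n][3]))
# pad cloud
W=S["scene"][4];Q=W[295:335,335:385].reshape(-1,3);m=(Q[:,2]>160)&(Q[:,2]<190);R=Q[m]
print("pad cloud",np.c_[R[:,:2].min(0),R[:,:2].max(0)],R.mean(0),len(R))
# footplate
W=S["scene"][4];Q=W.reshape(-1,3)
for zl,zh in((10,18),(435,450)):
    m=(Q[:,2]>zl)&(Q[:,2]<zh)&(Q[:,1]>150)&(Q[:,1]<700)&(Q[:,0]>150); R=Q[m].astype(np.float32)
    print(zl,cv2.minAreaRect(R[:,:2]),len(R))
for n in S:
    p=S[n][0]
    x0,y0=((320,200) if n=="scene" else (230,100))
    cv2.imwrite(f"pics/{n}_z.png",cv2.resize(p[y0:y0+150,x0:x0+200],None,fx=4,fy=4,interpolation=cv2.INTER_CUBIC))
E
```

```text
scene bowl rim [579.   -6.1] 57.800706711121315 336 336 cam [1090.6  611.7 1110.7]
side bowl rim [579.9  -8.5] 57.84637121119723 290 290 cam [ 452.9 -771.   726.1]
spout (array([526.4, 143.1, 103.4]), [np.float64(3.067031446722085), np.float64(3.0670314467221806)])
scene [542.8 151.3 126.7] [527.8 141.1 100. ]
side [519.4 112.9 127.3] [524.2 150.6 100. ]
pad (array([629.8, 157.4, 180.9]), [np.float64(1.9828262737274227), np.float64(1.9828262737272722)])
scene [629.4 152.2 174.2] [629.  154.1 175. ]
side [686.4 470.    1.6] [630.1 169.1 175. ]
pad cloud [[607.9 660.1]
 [133.6 201.9]] [633.7 161.7 173.9] 675Traceback (most recent call last):
  File "<stdin>", line 26, in <module>
cv2.error: OpenCV(4.12.0) /io/opencv/modules/imgproc/src/convhull.cpp:143: error: (-215:Assertion failed) total >= 0 && (depth == CV_32F || depth == CV_32S) in function 'convexHull'
```

```bash
python3 - <<'E'
from h import *
np.set_printoptions(precision=1,suppress=True)
for n in("scene","side"):
    f=np.load(f"s_{n}.npz");p=f["p"];W=cloud(f["d"],f["K"],f["T"])
    Q=W.reshape(-1,3)
    for zl,zh in((8,19),(405,450),(165,182)):
        m=(Q[:,2]>zl)&(Q[:,2]<zh)&(Q[:,1]>110)&(Q[:,1]<550)&(Q[:,0]>380)&(Q[:,0]<700)
        lab=np.zeros((480*640),np.uint8);lab[m]=1
        k,L,st,_=cv2.connectedComponentsWithStats(lab.reshape(480,640))
        for i in np.argsort(-st[1:,4])[:3]+1:
            R=Q[(L==i).ravel()].astype(np.float32)
            if len(R)>40: print(n,zl,st[i],cv2.minAreaRect(R[:,:2].copy()),R.mean(0))
    x0,y0=((320,220) if n=="scene" else (230,100))
    cv2.imwrite(f"pics/{n}_z.png",cv2.resize(p[y0:y0+150,x0:x0+200],None,fx=4,fy=4,interpolation=cv2.INTER_CUBIC))
E
```

```text
scene 8 [ 389  353  146  106 3896] ((509.9590148925781, 340.2611389160156), (171.40951538085938, 240.07627868652344), 4.668920516967773) [546.6 368.9  13.3]
scene 8 [427 332  17  17 122] ((470.2516784667969, 230.57029724121094), (47.25919723510742, 17.190584182739258), 5.673043251037598) [468.7 231.1  13.6]
scene 405 [ 440  209  146  112 8103] ((508.7896728515625, 345.61932373046875), (126.14864349365234, 178.20606994628906), 4.233448028564453) [515.5 352.  422.5]
scene 165 [341 299  36  33 628] ((634.0333862304688, 160.5581817626953), (51.04566192626953, 52.8632698059082), 2.2153730392456055) [634.6 160.1 174.5]
scene 165 [393 292  52  41 440] ((532.1170654296875, 223.9503936767578), (47.49178695678711, 118.03746032714844), 4.152172088623047) [541.  218.6 173.2]
scene 165 [441 340  61  52 377] ((548.875244140625, 361.2259521484375), (5.932514667510986, 129.32131958007812), 4.818763256072998) [549.1 363.5 173.5]
side 8 [ 254  151   69   46 1271] ((510.7629089355469, 338.9049377441406), (170.2457275390625, 246.23411560058594), 4.127668380737305) [496.4 295.9  13.3]
side 405 [ 247   12   62   31 1512] ((509.1684265136719, 341.726318359375), (122.77593994140625, 179.15379333496094), 4.464010238647461) [509.3 312.3 421.2]
side 165 [276 117  23  29 282] ((515.5634765625, 266.4519348144531), (36.478172302246094, 142.6795654296875), 4.820509910583496) [516.5 273.7 172.1]
side 165 [327 146  24  10 185] ((633.6844482421875, 155.07595825195312), (50.37211990356445, 50.943180084228516), 1.7682541608810425) [632.9 149.8 175.7]
side 165 [286 148  17  10 117] ((523.657470703125, 161.14443969726562), (37.68987274169922, 21.188987731933594), 4.750261306762695) [523.7 159.4 173.4]
```

View pics/scene_z.png

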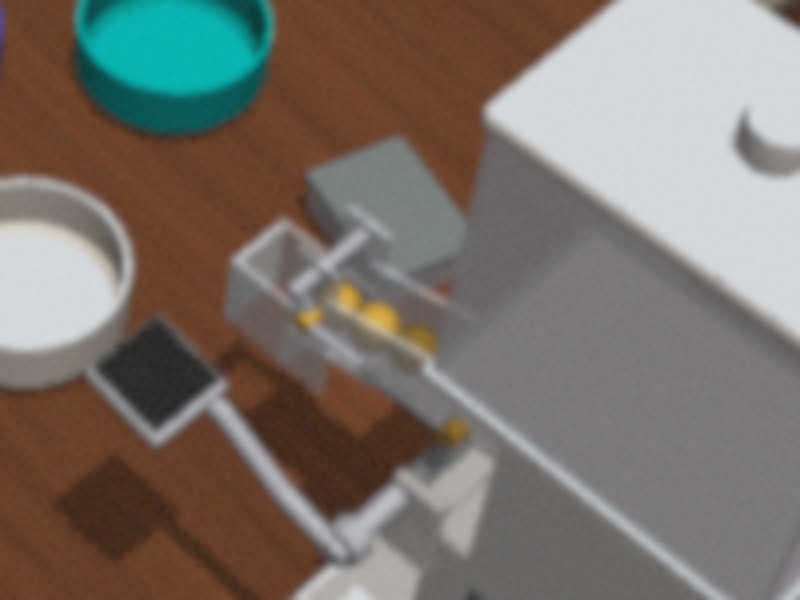

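View pics/side_z.png

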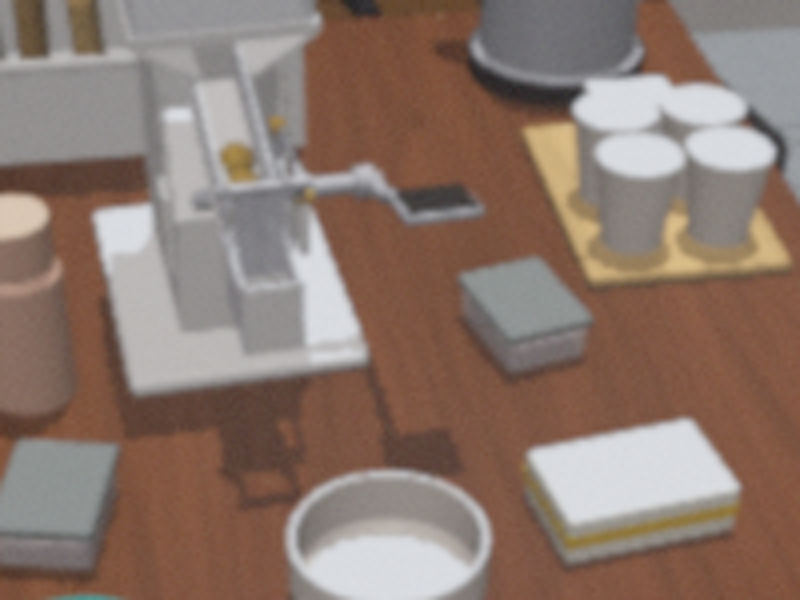

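```bash
cat > ov.py <<'E'
from h import *
import sys
def model(o,yaw):
    a=np.radians(yaw);R=np.array([[np.cos(a),-np.sin(a),0],[np.sin(a),np.cos(a),0],[0,0,1]])
    return lambda q:R@np.array(q,float)+np.array([o[0],o[1],0])
def draw(img,f,K,T,x0,y0,s):
    P=lambda q:tuple(int(round(t)) for t in (proj(f(q),K,T)-[x0,y0]+.5)*s)
    L=lambda a,b,c:cv2.line(img,P(a),P(b),c,1)
    sq=lambda pts,c:[L(pts[i],pts[(i+1)%4],c) for i in range(4)]
    sq([(x,y,100) for x,y in((-21,-19.5),(21,-19.5),(21,19.5),(-21,19.5))],(0,0,255))
    for y in(-19.5,19.5):L((-21,y,100),(-21,y,160),(0,0,255))
    sq([(13+x,-110+y,175) for x,y in((-25,-25),(25,-25),(25,25),(-25,25))],(0,255,0))
    sq([(85,y,14) if i<2 else (325,y,14) for i,y in enumerate((-85,85,85,-85))],(255,0,0))
    cv2.circle(img,P((0,0,100)),3,(0,255,255),-1)
E
python3 - <<'E'
from ov import *
np.set_printoptions(precision=1,suppress=True)
for n,o in(("scene",(525.5,138)),("side",(525.,135))):
    f=np.load(f"s_{n}.npz");p=f["p"];K,T=f["K"],f["T"];W=cloud(f["d"],K,T)
    if n=="side":
        Q=W[160:200,280:312].reshape(-1,3);m=(Q[:,2]>98)&(Q[:,1]<122);R=Q[m]
        print(len(R),R.mean(0),R.min(0),R.max(0),np.polyfit(R[:,0],R[:,1],1), np.median(R,0))
    x0,y0=((320,220) if n=="scene" else (230,100));s=4
    im=cv2.resize(p[y0:y0+150,x0:x0+200],None,fx=s,fy=s,interpolation=cv2.INTER_CUBIC)
    draw(im,model(o,94.5),K,T,x0,y0,s)
    cv2.imwrite(f"pics/{n}_ov.png",im)
E
```

```text
275 [527.2 115.1 125.3] [507.8 110.2  98.8] [547.  121.5 150. ] [ 0.1 84.4] [527.  115.  125.9]
```

View pics/scene_ov.png

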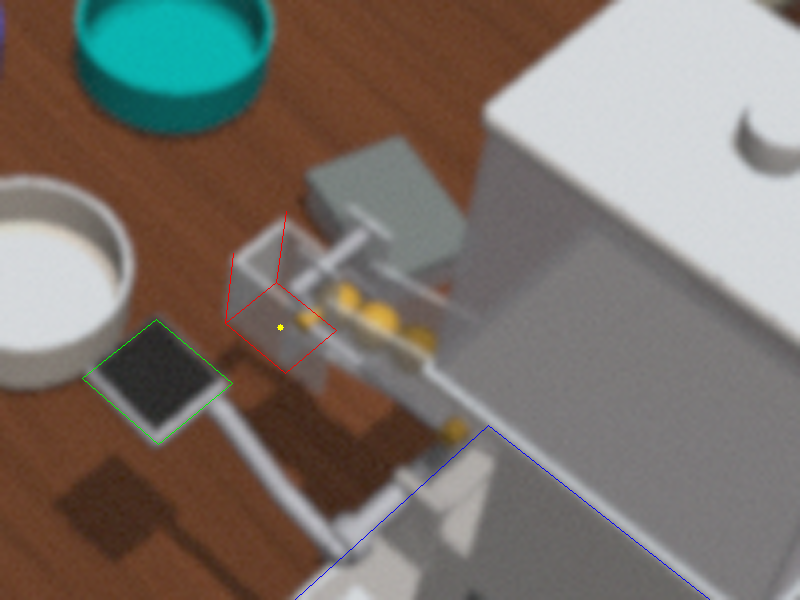

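View pics/side_ov.png

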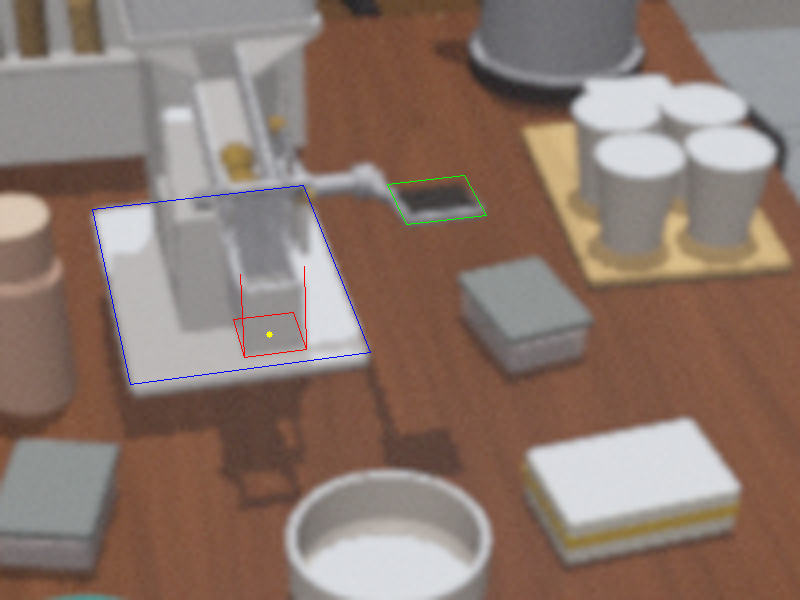

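The overlays fit. The origin is about (525.5,137), yaw 94.5°, and the bowl is about (579,-7). Next I'll check obstacle positions and where the wrist camera is mounted.

```bash
python3 - <<'E'
from h import *
np.set_printoptions(precision=3,suppress=True)
H=np.full((90,110),0.)  # x 0..900 rows, y -300..800
for n in("scene","side"):
    f=np.load(f"s_{n}.npz");W=cloud(f["d"],f["K"],f["T"]).reshape(-1,3);W=W[~np.isnan(W[:,0])]
    W=W[(W[:,2]>8)&(W[:,2]<700)]
    i=(W[:,0]//10).astype(int);j=((W[:,1]+300)//10).astype(int)
    k=(i>=0)&(i<90)&(j>=0)&(j<110)
    np.maximum.at(H,(i[k],j[k]),W[k,2])
im=cv2.applyColorMap((np.clip(H/460,0,1)*255).astype(np.uint8),cv2.COLORMAP_JET)
im=cv2.resize(im[::-1, ::-1],None,fx=7,fy=6,interpolation=cv2.INTER_NEAREST)
# world x up, y left
for x in range(0,900,100):cv2.putText(im,str(x),(0,int((90-x/10)*6)),0,.4,(255,255,255));cv2.line(im,(0,int((90-x/10)*6)),(770,int((90-x/10)*6)),(90,90,90),1)
for y in range(-300,800,100):cv2.putText(im,str(y),(int((110-(y+300)/10)*7),535),0,.4,(255,255,255));cv2.line(im,(int((110-(y+300)/10)*7),0),(int((110-(y+300)/10)*7),540),(90,90,90),1)
cv2.imwrite("pics/hmap.png",im)
s=r.sense();K,T=cal("wrist");from scipy.spatial.transform import Rotation as Ro
R=Ro.from_euler("xyz",s["tcp_rot"],degrees=True).as_matrix()
print("cam in tool",R.T@(T[:3,3]-s["tool_pos"]),R.T@T[:3,:3])
print(s["time"],R)
E
```

```text
cam in tool [  76.448    0.342 -142.69 ] [[-0.    -0.954 -0.298]
 [ 1.    -0.     0.001]
 [-0.001 -0.298  0.954]]
1.15 [[-0.945  0.327 -0.   ]
 [ 0.327  0.945  0.   ]
 [ 0.     0.    -1.   ]]
```

View pics/hmap.png

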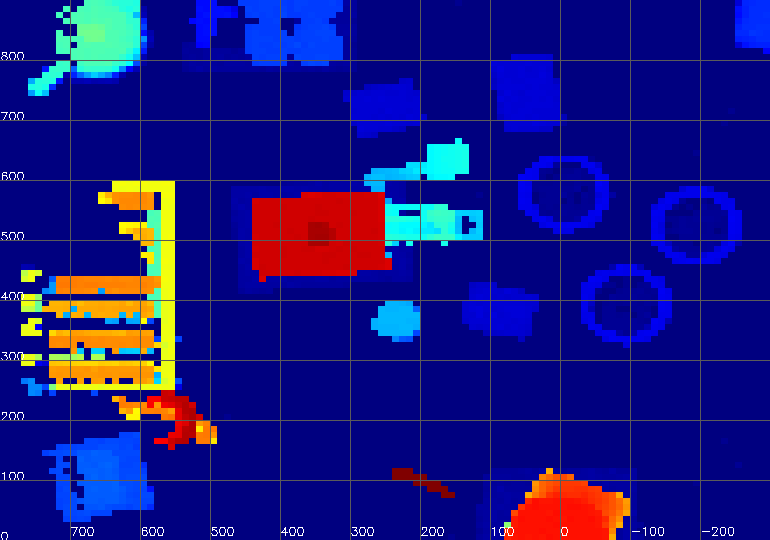

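```bash
cat > plan.py <<'E'
from h import *
from scipy.spatial.transform import Rotation as Ro, Slerp
def ori(xdir_deg,tilt):
    # tool x along horizontal dir, pointing down, tip leading by tilt toward xdir
    a=np.radians(xdir_deg);t=np.radians(tilt);d=np.array([np.cos(a),np.sin(a),0]);u=np.array([0,0,1.])
    z=d*np.sin(t)-u*np.cos(t);x=d*np.cos(t)+u*np.sin(t);y=np.cross(z,x)
    return Ro.from_matrix(np.c_[x,y,z])
def cur():
    s=r.sense();return s["tool_pos"],Ro.from_euler("xyz",s["tcp_rot"],degrees=True),s
def rows(p0,R0,tg):
    out=[]
    for p,R in tg:
        d=R0.inv().apply(np.array(p)-p0)/1000;w=(R0.inv()*R).as_rotvec()
        out.append([round(float(v),3) for v in d]+[round(float(v),2) for v in w])
    return out
def path(p0,R0,wps,step=42,ang=6):
    tg=[];pp,RR=np.array(p0),R0
    for p,R in wps:
        p=np.array(p,float);n=max(1,int(np.ceil(max(np.linalg.norm(p-pp)/step,np.degrees((RR.inv()*R).magnitude())/ang))))
        sl=Slerp([0,1],Ro.concatenate([RR,R]))
        tg+=[(pp+(p-pp)*k/n,sl(k/n)) for k in range(1,n+1)]
        pp,RR=p,R
    return tg
E
python3 - <<'E'
from plan import *
p,R,s=cur()
tg=path(p,R,[((150,350,265),ori(150,0)),((290,240,265),ori(138,0)),((375,90,265),ori(125,0)),((400,-30,240),ori(112,0))])
# print chunks relative to expected chunk start
print(len(tg));P,Q=p,R
for k in range(0,len(tg),10):
    print(rows(P,Q,tg[k:k+10]));P,Q=tg[min(k+9,len(tg)-1)]
E
```

```text
19
[[-0.005, -0.037, -0.006, 0.0, -0.0, 0.03], [-0.009, -0.073, -0.011, 0.0, -0.0, 0.06], [-0.014, -0.11, -0.017, 0.0, -0.0, 0.1], [-0.018, -0.147, -0.022, 0.0, -0.0, 0.13], [-0.023, -0.184, -0.028, 0.0, -0.0, 0.16], [-0.027, -0.22, -0.034, 0.0, -0.0, 0.19], [-0.061, -0.232, -0.034, 0.0, -0.0, 0.23], [-0.095, -0.243, -0.034, 0.0, -0.0, 0.27], [-0.128, -0.255, -0.034, 0.0, -0.0, 0.32], [-0.162, -0.267, -0.034, 0.0, -0.0, 0.36]]
[[-0.036, 0.001, 0.0, 0.0, 0.0, 0.04], [-0.068, -0.011, 0.0, 0.0, 0.0, 0.09], [-0.1, -0.024, 0.0, 0.0, 0.0, 0.13], [-0.132, -0.036, 0.0, 0.0, 0.0, 0.18], [-0.164, -0.048, 0.0, 0.0, 0.0, 0.22], [-0.197, -0.06, 0.0, 0.0, 0.0, 0.27], [-0.229, -0.086, 0.008, 0.0, 0.0, 0.34], [-0.261, -0.112, 0.017, 0.0, 0.0, 0.42], [-0.292, -0.137, 0.025, 0.0, 0.0, 0.5]]
```

```bash
python3 -m crank '[[[-0.005,-0.037,-0.006,0,0,0.03],[-0.009,-0.073,-0.011,0,0,0.06],[-0.014,-0.11,-0.017,0,0,0.10],[-0.018,-0.147,-0.022,0,0,0.13],[-0.023,-0.184,-0.028,0,0,0.16],[-0.027,-0.22,-0.034,0,0,0.19],[-0.061,-0.232,-0.034,0,0,0.23],[-0.095,-0.243,-0.034,0,0,0.27],[-0.128,-0.255,-0.034,0,0,0.32],[-0.162,-0.267,-0.034,0,0,0.36]]]' 0.41
python3 - <<'E'
from plan import *
p,R,s=cur()
tg=path(p,R,[((290,240,265),ori(138,0)),((375,90,265),ori(125,0)),((400,-30,240),ori(112,0))])
print(s["finger_gap"],s["joint_pos"]);print(rows(p,R,tg))
E
```

```text
time: 2.4
tool_pos: [262.7, 261.1, 265.6]
tcp_rot: [179.9, 0.0, 140.2]
ft_force: [0.0, 0.5, 0.7]
finger_gap: 50.4
50.384424478615 [ 3.68754871e+01 -3.10493418e+01  1.15103954e+02 -4.84271767e-05
  9.58884955e+01 -1.33593175e+01]
[[-0.034, 0.001, 0.001, 0.0, 0.0, 0.04], [-0.067, -0.011, 0.001, 0.0, 0.0, 0.08], [-0.099, -0.023, 0.001, 0.0, 0.0, 0.13], [-0.131, -0.035, 0.001, 0.0, 0.0, 0.18], [-0.163, -0.047, 0.001, 0.0, 0.0, 0.22], [-0.196, -0.06, 0.001, 0.0, 0.0, 0.27], [-0.228, -0.085, 0.009, 0.0, 0.0, 0.34], [-0.26, -0.111, 0.017, 0.0, 0.0, 0.42], [-0.292, -0.136, 0.026, 0.0, -0.0, 0.49]]
```

```bash
python3 -m crank '[[[-0.034,0.001,0.001,0,0,0.04],[-0.067,-0.011,0.001,0,0,0.08],[-0.099,-0.023,0.001,0,0,0.13],[-0.131,-0.035,0.001,0,0,0.18],[-0.163,-0.047,0.001,0,0,0.22],[-0.196,-0.06,0.001,0,0,0.27],[-0.228,-0.085,0.009,0,0,0.34],[-0.26,-0.111,0.017,0,0,0.42],[-0.292,-0.136,0.026,0,0,0.49]]]'
python3 - <<'E'
from plan import *
p,R,s=cur()
d=np.array([-.35,.937]);b=np.array([579.3,-7.3])
st=b-82*d
tg=path(p,R,[((560,-100,150),ori(110.5,18)),((*st,110),ori(110.5,30)),((*st,16),ori(110.5,30))],step=40,ang=7)
print(st,len(tg));print(rows(p,R,tg))
E
```

```text
time: 3.52
tool_pos: [400.4, -31.6, 239.6]
tcp_rot: [179.9, 0.0, 112.0]
ft_force: [0.4, -0.5, -0.1]
finger_gap: 50.5
[608.    -84.134] 10
[[-0.025, 0.024, 0.018, -0.0, 0.06, 0.01], [-0.049, 0.049, 0.036, -0.0, 0.13, 0.01], [-0.074, 0.073, 0.054, -0.0, 0.19, 0.02], [-0.099, 0.098, 0.072, -0.0, 0.25, 0.02], [-0.123, 0.122, 0.09, -0.0, 0.31, 0.03], [-0.125, 0.147, 0.11, -0.0, 0.42, 0.03], [-0.126, 0.173, 0.13, -0.01, 0.52, 0.03], [-0.126, 0.172, 0.161, -0.01, 0.52, 0.03], [-0.126, 0.172, 0.193, -0.01, 0.52, 0.03], [-0.126, 0.172, 0.224, -0.01, 0.52, 0.03]]
```

```bash
python3 -m crank '[[[-0.025,0.024,0.018,0,0.06,0.01],[-0.049,0.049,0.036,0,0.13,0.01],[-0.074,0.073,0.054,0,0.19,0.02],[-0.099,0.098,0.072,0,0.25,0.02],[-0.123,0.122,0.09,0,0.31,0.03],[-0.125,0.147,0.11,0,0.42,0.03],[-0.126,0.173,0.13,-0.01,0.52,0.03],[-0.126,0.172,0.161,-0.01,0.52,0.03],[-0.126,0.172,0.193,-0.01,0.52,0.03],[-0.126,0.172,0.224,-0.01,0.52,0.03]]]'
python3 - <<'E'
from plan import *
p,R,s=cur();print(p,s["joint_pos"],s["ft_force"],s["time"])
for n in("scene","side"):
    im,d=r.snapshot(n);cv2.imwrite(f"pics/{n}1.png",cv2.resize(im[150:350,220:460] if n=="scene" else im[130:330,200:440],None,fx=3,fy=3))
E
```

```text
time: 4.78
tool_pos: [607.4, -84.0, 14.5]
tcp_rot: [179.8, -29.8, 110.3]
ft_force: [0.9, 1.1, -0.7]
finger_gap: 50.8
[607.44089739 -83.96182948  14.50771265] [-24.92304709  38.57292729  74.74055653  20.65239335  88.74416698
 -49.71951423] [ 0.92729616  1.08107489 -0.65004675] 4.775
```

View pics/scene1.png

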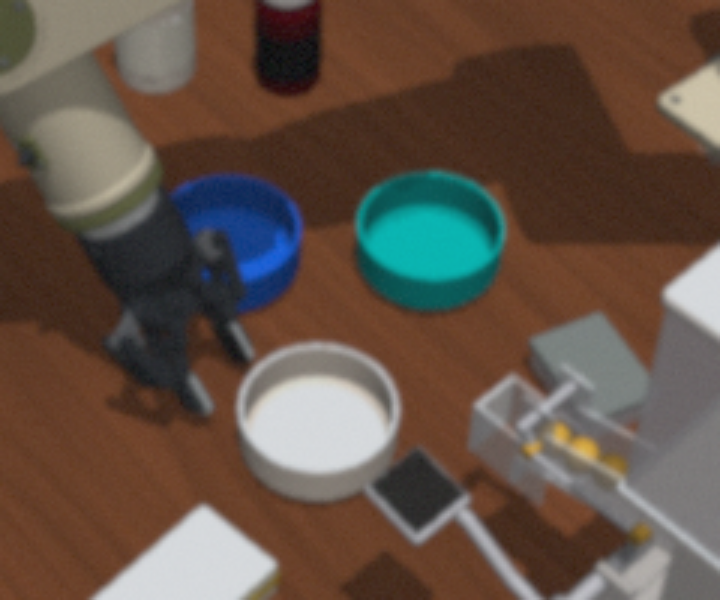

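View pics/side1.png

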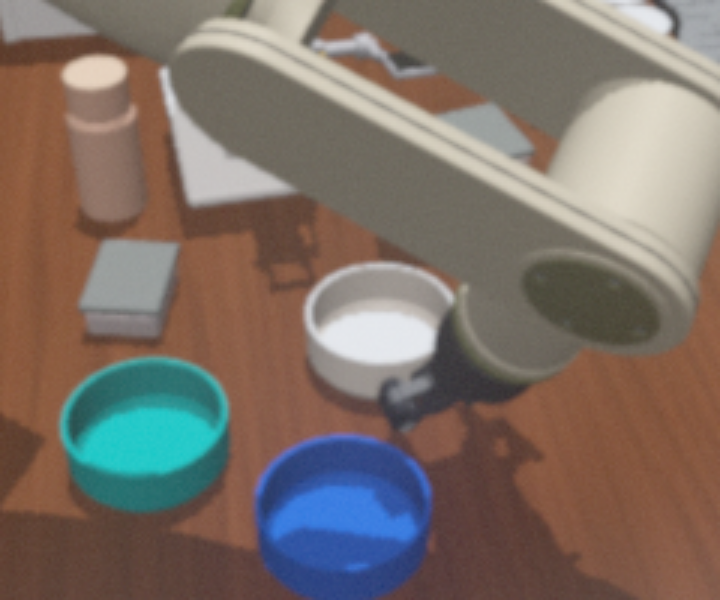

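```bash
python3 -m crank '[[[0.005,0,0.003,0,0,0],[0.01,0,0.006,0,0,0],[0.014,0,0.008,0,0,0],[0.018,0,0.0105,0,0,0],[0.0225,0,0.013,0,0,0],[0.0275,0,0.016,0,0,0],[0.033,0,0.019,0,0,0],[0.0385,0,0.022,0,0,0],[0.044,0,0.0255,0,0,0],[0.0485,0,0.028,0,0,0]]]'
cat > bowl.py <<'E'
from plan import *
np.set_printoptions(precision=1,suppress=True)
def bowl(guess,tag):
    for n in("scene","side"):
        im,d=r.snapshot(n);K,T=cal(n);W=cloud(d,K,T)
        c=np.array(guess,float)
        Q=W.reshape(-1,3);col=im.reshape(-1,3).astype(float)
        ok=(Q[:,2]>42)&(Q[:,2]<52)&(col.max(1)-col.min(1)<45)&(col.min(1)>90)
        for tol in(14,8,4,4):
            m=ok&(np.abs(np.hypot(Q[:,0]-c[0],Q[:,1]-c[1])-58)<tol)
            if m.sum()<15: break
            c,ra=circ(Q[m])
        print(n,"bowl",c,round(float(ra),1),m.sum())
        u,v=proj((*c,40),K,T).astype(int) if m.sum()>15 else (320,240)
        x0,y0=max(0,min(u-80,480)),max(0,min(v-60,360))
        z=cv2.resize(im[y0:y0+120,x0:x0+160],None,fx=4,fy=4,interpolation=cv2.INTER_CUBIC)
        q=[((proj((c[0]+60*np.cos(a),c[1]+60*np.sin(a),48),K,T)-[x0,y0]+.5)*4).astype(int) for a in np.linspace(0,6.28,60)]
        cv2.polylines(z,[np.array(q)],True,(0,0,255),1);cv2.imwrite(f"pics/{n}_{tag}.png",z)
E
python3 - <<'E'
from bowl import *
p,R,s=cur();print(p,s["ft_force"],s["time"])
bowl(p[:2]+np.array([-.35,.937])*65,"b1")
E
```

```text
time: 6.12
tool_pos: [584.9, -29.7, 11.7]
tcp_rot: [-179.9, -30.1, 110.2]
ft_force: [1.5, -3.6, 2.5]
finger_gap: 50.3
[584.9 -29.7  11.7] [ 1.5 -3.6  2.5] 6.125
scene bowl [565.5  26.7] 57.7 298
side bowl [566.  25.] 57.8 180
```

View pics/scene_b1.png

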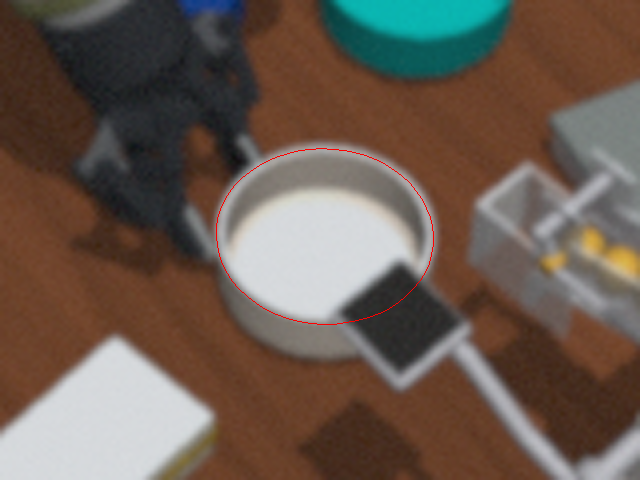

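```bash
python3 - <<'E'
from plan import *
p,R,s=cur()
dl=np.array([525.5,137.])-[565.7,25.9]
e=p[:2]+dl*64/118
print(rows(p,R,path(p,R,[((*e,15),ori(110,30))],step=6.5)))
E
```

```text
[[0.006, 0.0, 0.003, -0.0, -0.0, 0.0], [0.011, 0.0, 0.006, -0.0, -0.0, 0.0], [0.017, 0.0, 0.009, -0.0, -0.0, 0.0], [0.023, 0.0, 0.012, -0.0, -0.0, 0.0], [0.029, 0.0, 0.015, -0.0, -0.0, 0.0], [0.034, 0.0, 0.018, -0.0, -0.0, 0.0], [0.04, 0.0, 0.02, -0.0, -0.0, 0.0], [0.046, 0.0, 0.023, -0.0, -0.0, 0.0], [0.051, 0.0, 0.026, -0.0, -0.0, 0.0], [0.057, 0.0, 0.029, -0.0, -0.0, 0.0]]
```

```bash
python3 -m crank '[[[0.005,0,0.003,0,0,0],[0.011,0,0.006,0,0,0],[0.017,0,0.009,0,0,0],[0.023,0,0.012,0,0,0],[0.029,0,0.015,0,0,0],[0.034,0,0.018,0,0,0],[0.04,0,0.02,0,0,0],[0.046,0,0.023,0,0,0],[0.051,0,0.026,0,0,0],[0.055,0,0.028,0,0,0]]]'
python3 - <<'E'
from bowl import *
p,R,s=cur();print(p,s["ft_force"],s["time"])
bowl(p[:2]+np.array([-.35,.937])*59,"b2")
E
```

```text
time: 7.48
tool_pos: [563.3, 28.9, 15.0]
tcp_rot: [-179.9, -30.1, 110.2]
ft_force: [1.2, -1.4, -1.6]
finger_gap: 50.2
[563.3  28.9  15. ] [ 1.2 -1.4 -1.6] 7.475
scene bowl [543.7  85.7] 57.8 233
side bowl [544.5  83.6] 58.0 156
```

View pics/scene_b2.png

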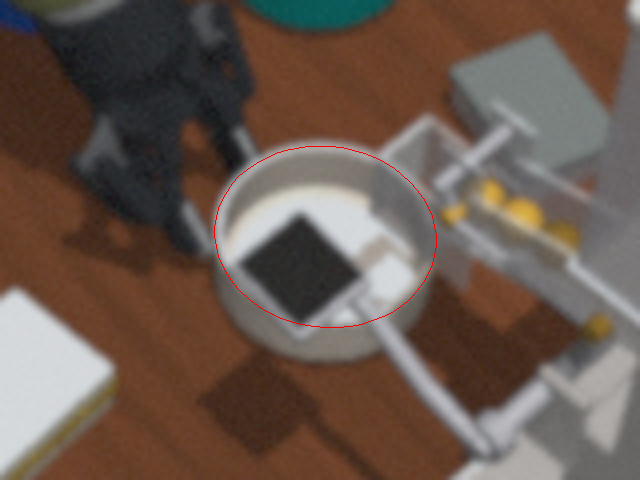

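View pics/side_b2.png

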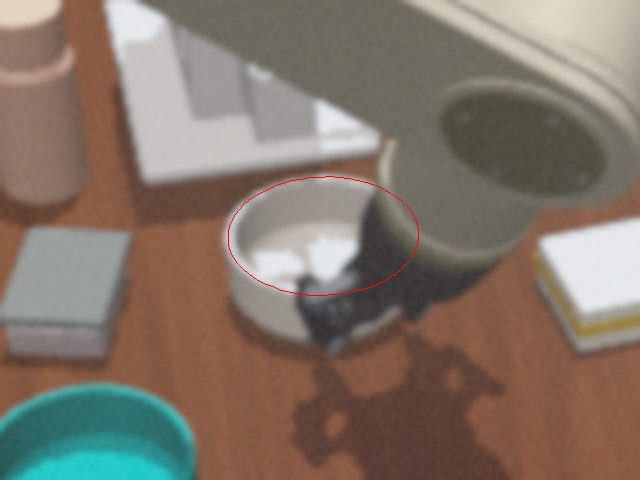

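```bash
python3 - <<'E'
from plan import *
p,R,s=cur()
dl=np.array([525.5,137.])-[544.1,84.6]
e=p[:2]+dl*52.5/55.6
print(rows(p,R,path(p,R,[((*e,15),R)],step=5.6)))
E
```

```text
[[0.005, 0.0, 0.003, -0.0, 0.0, 0.0], [0.009, 0.0, 0.005, -0.0, 0.0, 0.0], [0.014, 0.0, 0.008, -0.0, 0.0, 0.0], [0.018, 0.0, 0.011, -0.0, 0.0, 0.0], [0.023, 0.0, 0.013, -0.0, 0.0, 0.0], [0.027, 0.0, 0.016, -0.0, 0.0, 0.0], [0.032, 0.0, 0.018, -0.0, 0.0, 0.0], [0.036, 0.001, 0.021, -0.0, 0.0, 0.0], [0.041, 0.001, 0.024, -0.0, 0.0, 0.0], [0.045, 0.001, 0.026, -0.0, 0.0, 0.0]]
```

```bash
python3 -m crank '[[[0.005,0,0.003,0,0,0],[0.009,0,0.005,0,0,0],[0.014,0,0.008,0,0,0],[0.019,0,0.011,0,0,0],[0.024,0,0.014,0,0,0],[0.029,0,0.017,0,0,0],[0.034,0,0.0195,0,0,0],[0.038,0.001,0.022,0,0,0],[0.042,0.001,0.0245,0,0,0],[0.045,0.001,0.026,0,0,0]]]'
python3 - <<'E'
from bowl import *
p,R,s=cur();print(p,s["ft_force"],s["time"])
bowl(p[:2]+np.array([-.35,.937])*59,"b3")
E
```

```text
time: 8.82
tool_pos: [546.0, 78.5, 15.2]
tcp_rot: [-179.9, -30.1, 110.2]
ft_force: [0.3, -1.8, 0.2]
finger_gap: 50.4
[546.   78.5  15.2] [ 0.3 -1.8  0.2] 8.825
scene bowl [526.7 135.3] 57.7 189
side bowl [527.2 133. ] 57.8 127
```

View pics/scene_b3.png

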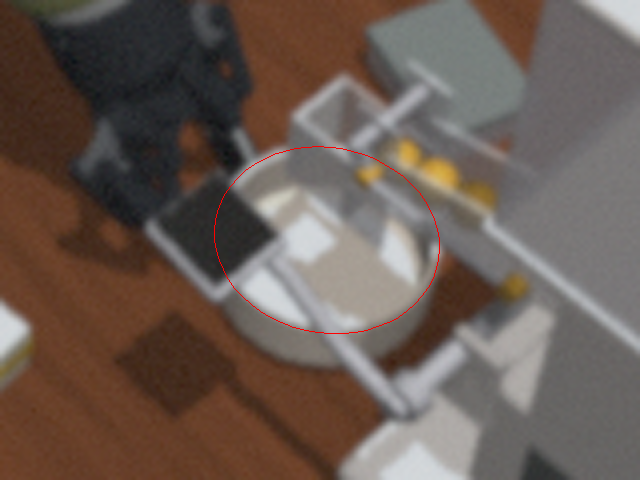

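View pics/side_b3.png

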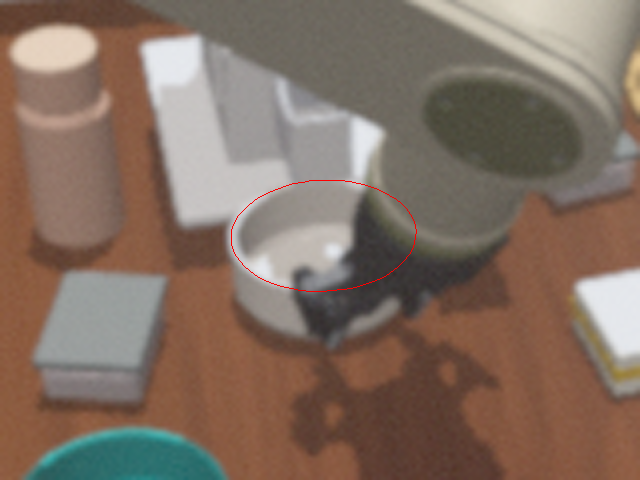

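```bash
python3 -m crank '[[[0.001,0,0.0005,0,0,0],[0.002,0,0.001,0,0,0],[0.003,0,0.0015,0,0,0],[0.003,0,0.0015,0,0,0],[-0.004,0,-0.002,0,0,0],[-0.015,0,-0.009,0,0,0],[-0.03,0,-0.017,0,0,0]]]'
python3 - <<'E'
from bowl import *
p,R,s=cur();print(p,s["ft_force"],s["time"])
bowl((525.5,137),"b4")
e=p+np.array([20,-55,110])
tg=path(p,R,[(e,ori(105,10)),((640,50,250),ori(100,0))],step=50,ang=8)
print(rows(p,R,tg))
E
```

```text
time: 9.8
tool_pos: [558.3, 45.4, 14.9]
tcp_rot: [-179.9, -30.1, 110.2]
ft_force: [-0.2, 0.4, 0.1]
finger_gap: 50.2
[558.3  45.4  14.9] [-0.2  0.4  0.1] 9.8
scene bowl [524.9 138.7] 57.7 185
side bowl [525.6 136. ] 57.6 203
[[0.002, -0.0, -0.042, -0.01, -0.12, 0.03], [0.003, -0.0, -0.083, -0.02, -0.23, 0.06], [0.005, -0.001, -0.125, -0.03, -0.35, 0.09], [0.028, 0.019, -0.147, -0.04, -0.39, 0.11], [0.051, 0.039, -0.17, -0.04, -0.44, 0.13], [0.074, 0.058, -0.193, -0.05, -0.48, 0.15], [0.097, 0.078, -0.215, -0.05, -0.52, 0.18]]
```

View pics/scene_b4.png

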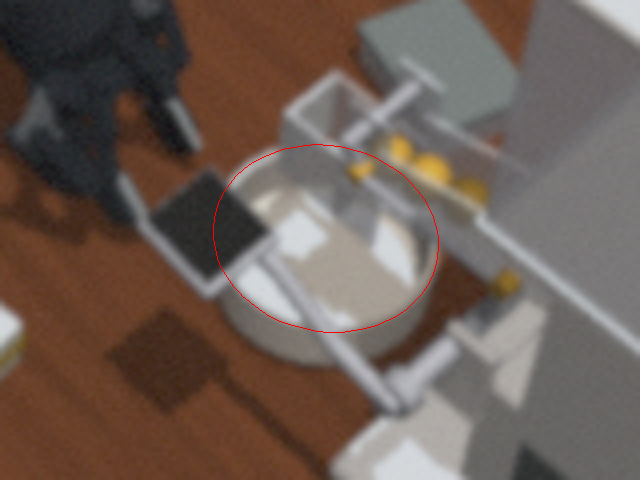

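View pics/side_b4.png

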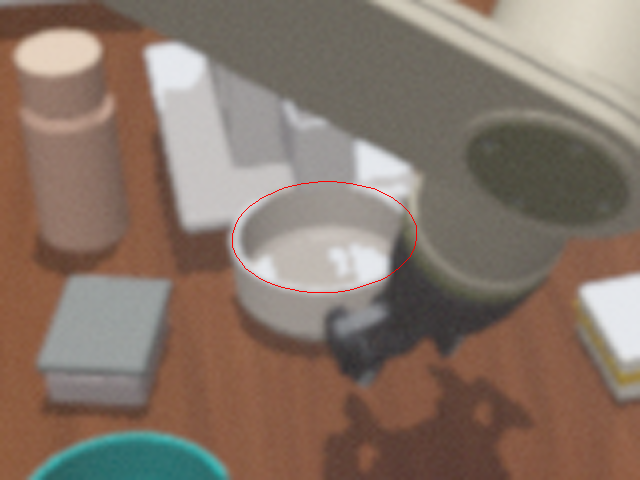

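```bash
python3 - <<'E'
from plan import *
p,R,s=cur()
tg=path(p,R,[(p+np.array([20,-55,110]),ori(105,10)),((640,50,250),ori(88,0)),((634,157,215),ori(70,0))],step=50,ang=8)
P,Q=p,R
print(len(tg))
print(rows(p,R,tg[:10]))
E

```

```text
10
[[0.002, -0.0, -0.042, -0.01, -0.12, 0.03], [0.003, -0.0, -0.083, -0.02, -0.23, 0.06], [0.005, -0.0, -0.125, -0.03, -0.35, 0.09], [0.028, 0.019, -0.147, -0.05, -0.39, 0.16], [0.052, 0.039, -0.17, -0.07, -0.43, 0.23], [0.075, 0.058, -0.192, -0.09, -0.48, 0.3], [0.099, 0.078, -0.215, -0.1, -0.52, 0.38], [0.122, 0.088, -0.188, -0.13, -0.51, 0.48], [0.146, 0.099, -0.16, -0.16, -0.51, 0.58], [0.17, 0.109, -0.133, -0.19, -0.5, 0.68]]
```

```bash
python3 -m crank '[[[0.002,0,-0.042,-0.01,-0.12,0.03],[0.003,0,-0.083,-0.02,-0.23,0.06],[0.005,0,-0.125,-0.03,-0.35,0.09],[0.028,0.019,-0.147,-0.05,-0.39,0.16],[0.052,0.039,-0.17,-0.07,-0.43,0.23],[0.075,0.058,-0.192,-0.09,-0.48,0.3],[0.099,0.078,-0.215,-0.1,-0.52,0.38],[0.122,0.088,-0.188,-0.13,-0.51,0.48],[0.146,0.099,-0.16,-0.16,-0.51,0.58],[0.17,0.109,-0.133,-0.19,-0.5,0.68]]]' 1.0 40
python3 - <<'E'
from bowl import *
p,R,s=cur();print(p,s["tcp_rot"],s["ft_force"],s["time"],s["finger_gap"])
bowl((525.5,137),"b5")
n="scene";im,d=r.snapshot(n);cv2.imwrite("pics/sc5.png",cv2.resize(im[180:360,280:520],None,fx=3,fy=3))
print(rows(p,R,[((634,157,180),ori(70,0)),((634,157,174),ori(70,0))]))
E
```

```text
time: 11.15
tool_pos: [633.5, 158.4, 214.4]
tcp_rot: [179.8, -0.3, 70.0]
ft_force: [0.2, -0.9, 0.2]
finger_gap: 0.3
[633.5 158.4 214.4] [179.8  -0.3  70. ] [ 0.2 -0.9  0.2] 11.15 0.27143554224835337
scene bowl [525.1 138.9] 57.6 178
side bowl [525.8 136.2] 57.8 241
[[-0.001, 0.001, 0.034, 0.0, -0.0, -0.0], [-0.001, 0.001, 0.04, 0.0, -0.0, -0.0]]
```

View pics/sc5.png

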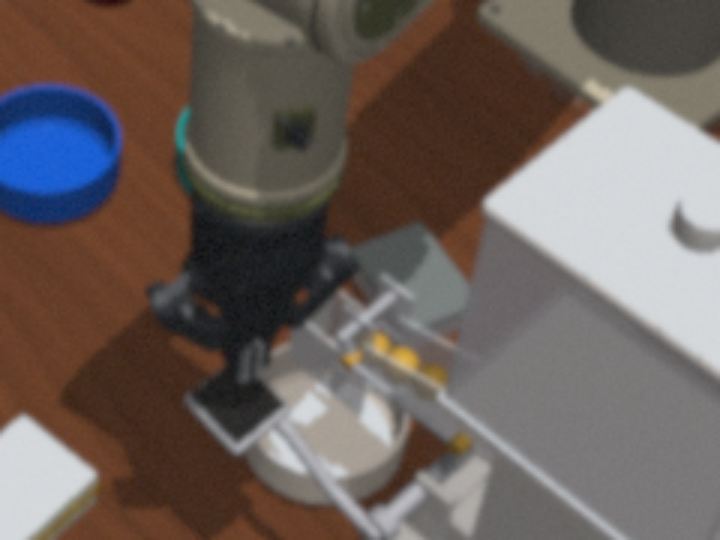

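View pics/side_b5.png

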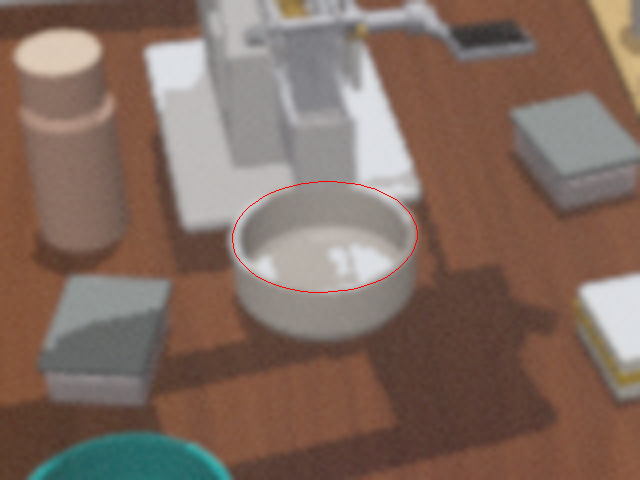

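```bash
python3 -m crank '[[[0,0,0.018,0,0,0],[0,0.001,0.034,0,0,0],[0,0.001,0.038,0,0,0],[0,0.001,0.042,0,0,0],[-0.001,0.001,0.047,0,0,0],[-0.002,0.001,0.052,0,0,0],[-0.003,0.002,0.057,0,0,0],[-0.004,0.002,0.062,0,0,0],[-0.005,0.002,0.067,0,0,0],[-0.006,0.003,0.072,0,0,0]]]'
python3 - <<'E'
from bowl import *
p,R,s=cur();print(p,s["tcp_rot"],s["ft_force"],s["time"])
im,d=r.snapshot("scene");cv2.imwrite("pics/sc6.png",cv2.resize(im[180:360,280:520],None,fx=3,fy=3))
E
```

```text
time: 12.55
tool_pos: [633.8, 152.7, 141.5]
tcp_rot: [179.9, -0.2, 70.3]
ft_force: [0.4, 1.2, 2.0]
finger_gap: -0.1
[633.8 152.7 141.5] [179.9  -0.2  70.3] [0.4 1.2 2. ] 12.55
```

View pics/sc6.png

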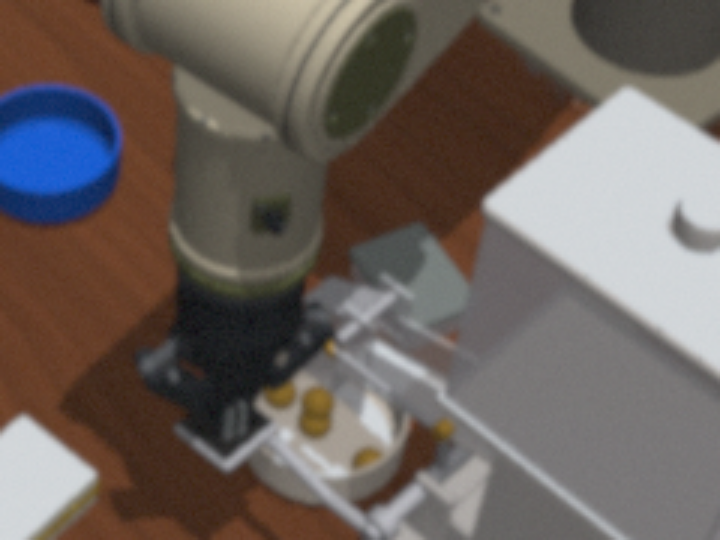

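The sweets are already dropping into the bowl. I'll press on to the stop so the lid lifts fully.

```bash
python3 -m crank '[[[-0.001,0,0.005,0,0,0],[-0.002,0.001,0.010,0,0,0],[-0.003,0.001,0.013,0,0,0],[-0.003,0.001,0.015,0,0,0],[-0.003,0.001,0.015,0,0,0]]]'
python3 - <<'E'
from bowl import *
p,R,s=cur();print(p,s["ft_force"],s["time"])
E
```

```text
time: 13.22
tool_pos: [633.9, 150.4, 129.2]
tcp_rot: [179.9, -0.3, 70.4]
ft_force: [-10.8, 2.1, 23.8]
finger_gap: 0.1
[633.9 150.4 129.2] [-10.8   2.1  23.8] 13.225
```

```bash
python3 - <<'E'
from bowl import *
for n,(y,x) in(("scene",(180,280)),("side",(80,220)),):
    im,d=r.snapshot(n);cv2.imwrite(f"pics/{n}7.png",cv2.resize(im[y:y+150,x:x+200],None,fx=4,fy=4,interpolation=cv2.INTER_CUBIC))
    if n=="scene":
        K,T=cal(n);print(cur()[2]["ft_force"],cur()[2]["wrist_torque"])
    o=[(l["pixel"],l["conf"]) for i in range(1) for l in r.landmark_of("sweet0",n)]
    print(n,o)
im,d=r.snapshot("wrist");cv2.imwrite("pics/w7.png",im)
E
```

```text
[-10.7   3.2  22.5] [0.6 1.9 0.1]
scene [([385.6, 321.6], 0.63), ([403.9, 335.4], 0.59), ([385.5, 317.0], 0.55), ([371.2, 309.3], 0.5)]
side [([298.1, 211.0], 0.63), ([298.9, 200.9], 0.41), ([291.7, 202.1], 0.39)]
```

View pics/scene7.png

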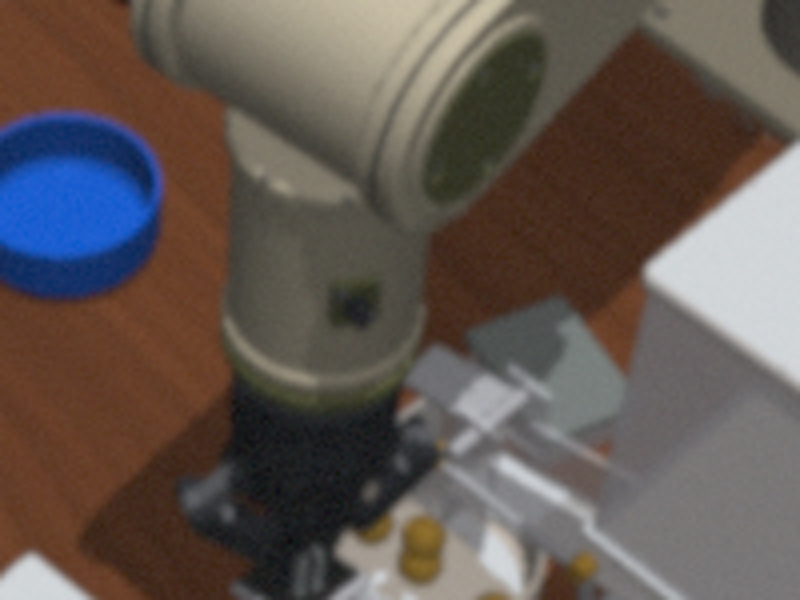

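View pics/side7.png

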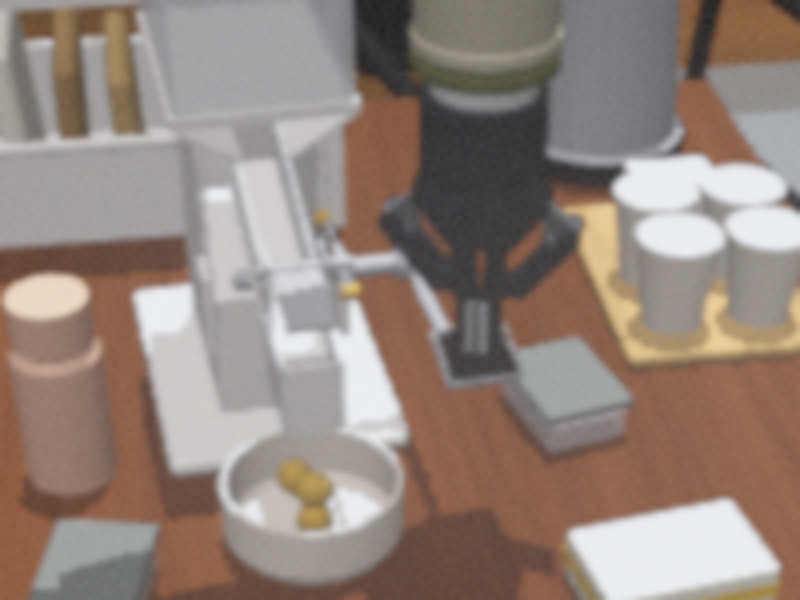

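View pics/w7.png

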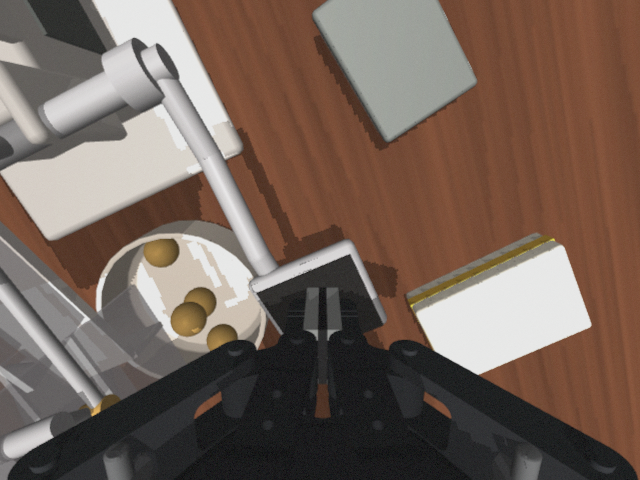

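```bash
python3 - <<'E'
from bowl import *
im,d=r.snapshot("wrist");K,T=cal("wrist");W=cloud(d,K,T)
# pad visible dark region
m=np.zeros((480,640),bool);m[262:330,270:375]=True
g=im.max(2)<75
Q=W[m&g];
a=np.radians(94.5);o=np.array([525.5,137])
u=np.array([np.cos(a),np.sin(a)]);v=np.array([-np.sin(a),np.cos(a)])
X=(Q[:,:2]-o)@u;Y=(Q[:,:2]-o)@v;Z=Q[:,2]
k=(Z>100)&(Z<150)&(np.abs(Y+110)<26)
A=np.c_[X[k],Y[k],np.ones(k.sum())]
for _ in range(3):
    c,*_=np.linalg.lstsq(A,Z[k],rcond=None);e=np.abs(A@c-Z[k]);A2=e<3
    idx=np.where(k)[0][A2];k=np.zeros_like(k);k[idx]=True;A=np.c_[X[k],Y[k],np.ones(k.sum())]
print(k.sum(),c,"tilt rad",np.arctan(c[0]),"z at centre(4,-110)",c@[4,-110,1],X[k].min(),X[k].max(),Y[k].min(),Y[k].max(),Z[k].min(),Z[k].max())
# lever arm: pad-plane pivot check
p,R,s=cur();print("tcp own",(p[:2]-o)@u,(p[:2]-o)@v,p[2],s["ft_force"],s["time"])
# lid in scene: points near own x -30..30,z 150..215
for n in("scene","side"):
    f,dd=r.snapshot(n);Kc,Tc=cal(n);W=cloud(dd,Kc,Tc).reshape(-1,3)
    X=(W[:,:2]-o)@u;Y=(W[:,:2]-o)@v
    k=(np.abs(Y)<14)&(X>-60)&(X<60)&(W[:,2]>140)&(W[:,2]<230)
    h=[(int(x),round(float(np.median(W[k&(X>x)&(X<x+6),2])),1),int((k&(X>x)&(X<x+6)).sum())) for x in range(-60,60,6) if (k&(X>x)&(X<x+6)).sum()>2]
    print(n,h)
E
```

```text
2957 [  0.2  -0.  127.5] tilt rad 0.2253246407418383 z at centre(4,-110) 128.7388232801228 -18.851385916156566 24.630645947475408 -129.961825287589 -86.07474131059388 122.8659772500761 134.95298159654084
tcp own 4.88171895280739 -109.14515310642503 129.24343905988718 [-11.2   2.8  23.8] 13.525
scene [(-30, 177.4, 6), (-24, 176.9, 46), (-18, 179.7, 30), (-12, 180.2, 29), (-6, 181.6, 36), (0, 183.6, 29), (6, 184.7, 38), (12, 185.7, 25), (18, 186.9, 21), (24, 190.1, 24), (30, 190.1, 27), (42, 172.4, 3)]
side [(-30, 177.5, 19), (-24, 147.1, 57), (-18, 179.6, 18), (-12, 181.0, 23), (-6, 181.5, 18), (0, 183.1, 22), (6, 184.0, 17), (12, 185.1, 23), (18, 187.2, 18), (24, 188.9, 27)]
```

```bash
python3 - <<'E'
from bowl import *
a=np.radians(94.5);o=np.array([525.5,137]);u=np.array([np.cos(a),np.sin(a)]);v=np.array([-np.sin(a),np.cos(a)])
for n in("scene","side"):
    f=np.load(f"s_{n}.npz");W=cloud(f["d"],f["K"],f["T"]).reshape(-1,3)
    X=(W[:,:2]-o)@u;Y=(W[:,:2]-o)@v;Z=W[:,2]
    k=(np.abs(X-13)<20)&(np.abs(Y+110)<20)&(np.abs(Z-175)<14)
    c,*_=np.linalg.lstsq(np.c_[X[k],Y[k],np.ones(k.sum())],Z[k],rcond=None)
    print(n,k.sum(),np.arctan(c[0]),c@[13,-110,1])
p,R,s=cur();print(s["joint_efforts"])
E
```

```text
scene 416 -0.1921150470759722 175.2797864446833
side 86 -0.20873883470443974 175.4164063684617
[ -3.1 -51.7 -41.2  -1.5  -3.7   0.1]
```

The pad tilt changed by 0.425 rad, so the lever is on its stop, and all four sweets are in the bowl. Now I'll let it come up slowly.

```bash
python3 -m crank '[[[0,0,-0.001,0,0,0],[0,0,-0.0025,0,0,0],[0,0,-0.004,0,0,0],[0,0,-0.0055,0,0,0],[0,0,-0.007,0,0,0],[0.0005,0,-0.0085,0,0,0],[0.0005,0,-0.010,0,0,0],[0.0005,0,-0.0115,0,0,0],[0.001,0,-0.013,0,0,0],[0.001,0,-0.0145,0,0,0]]]'
python3 -m crank '[[[0,0,-0.0015,0,0,0],[0.0005,0,-0.003,0,0,0],[0.0005,0,-0.0045,0,0,0],[0.001,-0.0005,-0.006,0,0,0],[0.001,-0.0005,-0.0075,0,0,0],[0.0015,-0.0005,-0.009,0,0,0],[0.002,-0.001,-0.0105,0,0,0],[0.002,-0.001,-0.012,0,0,0],[0.0025,-0.001,-0.0135,0,0,0],[0.0025,-0.001,-0.015,0,0,0]]]'
```

```text
time: 14.88
tool_pos: [634.0, 151.3, 143.7]
tcp_rot: [179.9, -0.3, 70.4]
ft_force: [-1.6, 0.4, 2.5]
finger_gap: 0.3
time: 16.12
tool_pos: [633.7, 154.1, 158.7]
tcp_rot: [179.9, -0.3, 70.4]
ft_force: [-0.5, 1.0, 0.9]
finger_gap: -0.0
```

```bash
python3 -m crank '[[[0.0005,0,-0.0015,0,0,0],[0.0005,-0.0005,-0.003,0,0,0],[0.001,-0.0005,-0.0045,0,0,0],[0.0015,-0.0005,-0.006,0,0,0],[0.002,-0.001,-0.0075,0,0,0],[0.0025,-0.001,-0.009,0,0,0],[0.003,-0.001,-0.0105,0,0,0],[0.0035,-0.0015,-0.012,0,0,0],[0.004,-0.0015,-0.013,0,0,0],[0.004,-0.0015,-0.014,0,0,0]]]'
python3 -m crank '[[[0,0,-0.001,0,0,0],[0,0,-0.002,0,0,0],[0,0,-0.003,0,0,0],[0,0,-0.004,0,0,0],[0,0,-0.005,0,0,0],[0,0,-0.006,0,0,0],[0,0,-0.007,0,0,0],[0,0,-0.008,0,0,0]]]'
python3 - <<'E'
from bowl import *
p,R,s=cur();print(p,s["ft_force"])
for n,(y,x) in(("scene",(220,300)),("side",(80,220)),):
    im,d=r.snapshot(n);cv2.imwrite(f"pics/{n}8.png",cv2.resize(im[y:y+150,x:x+200],None,fx=4,fy=4,interpolation=cv2.INTER_CUBIC))
E
```

```text
time: 17.38
tool_pos: [633.6, 158.4, 172.7]
tcp_rot: [179.9, -0.3, 70.4]
ft_force: [0.1, 0.1, 0.6]
finger_gap: 0.0
time: 18.38
tool_pos: [633.5, 158.3, 180.8]
tcp_rot: [179.9, -0.3, 70.4]
ft_force: [0.4, 0.3, -0.5]
finger_gap: 0.3
[633.5 158.3 180.8] [ 0.4  0.3 -0.5]
```

View pics/side8.png

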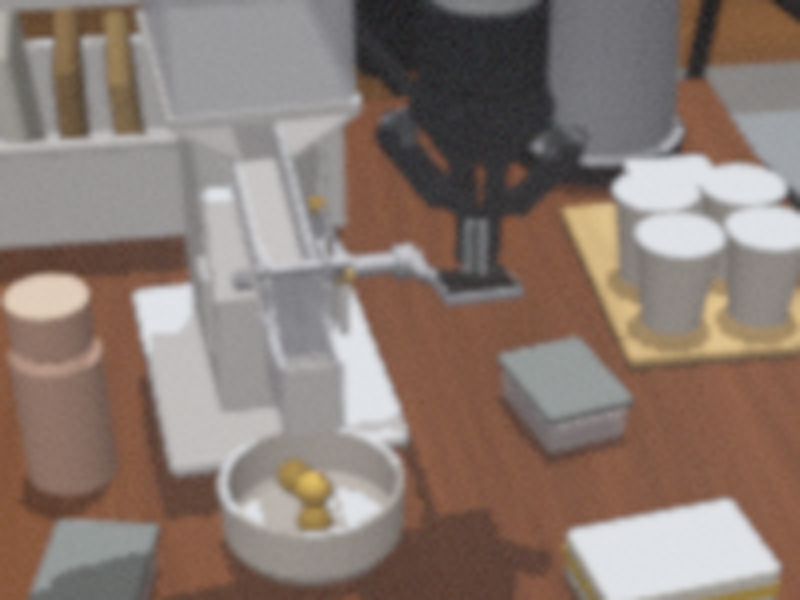

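View pics/scene8.png

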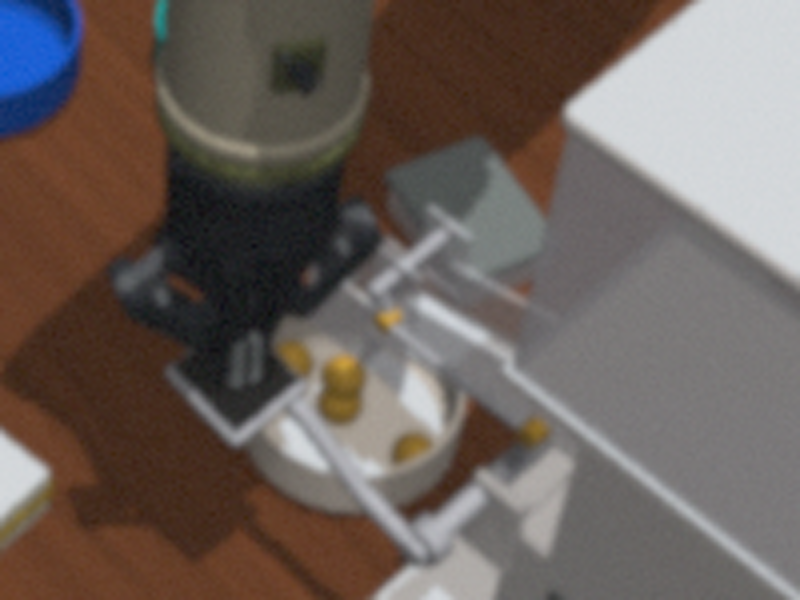

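The lever is up, the lid is shut and the sweets are in the bowl. Retreating upward.

```bash
python3 -m crank '[[[0,0,-0.003,0,0,0],[0,0,-0.01,0,0,0],[0,0,-0.025,0,0,0],[0,0,-0.045,0,0,0],[0,0,-0.065,0,0,0],[0,0,-0.08,0,0,0],[0,0,-0.08,0,0,0]]]'
python3 - <<'E'
from bowl import *
p,R,s=cur();print(p,s["ft_force"],s["time"])
bowl((525.5,137),"b9")
a=np.radians(94.5);o=np.array([525.5,137]);u=np.array([np.cos(a),np.sin(a)]);v=np.array([-np.sin(a),np.cos(a)])
for n in("scene","side"):
    im,d=r.snapshot(n);K,T=cal(n);W=cloud(d,K,T).reshape(-1,3)
    X=(W[:,:2]-o)@u;Y=(W[:,:2]-o)@v;Z=W[:,2]
    k=(np.abs(X-13)<20)&(np.abs(Y+110)<20)&(np.abs(Z-175)<14)
    c,*_=np.linalg.lstsq(np.c_[X[k],Y[k],np.ones(k.sum())],Z[k],rcond=None)
    print(n,k.sum(),np.arctan(c[0]),c@[13,-110,1])
im,d=r.snapshot("wrist");cv2.imwrite("pics/w9.png",im)
E
```

```text
time: 19.35
tool_pos: [634.4, 158.1, 263.4]
tcp_rot: [179.7, -0.4, 70.4]
ft_force: [0.6, -0.4, -0.5]
finger_gap: -0.1
[634.4 158.1 263.4] [ 0.6 -0.4 -0.5] 19.35
scene bowl [525.2 138.8] 57.7 189
side bowl [525.8 135.9] 57.7 230
scene 409 -0.20284864534399003 175.28111179932415
side 88 -0.20735444336375475 175.3559573831377
```

View pics/w9.png

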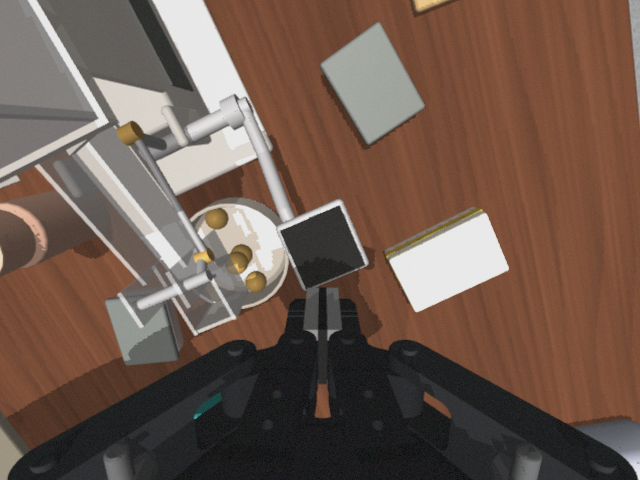

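View pics/side_b9.png

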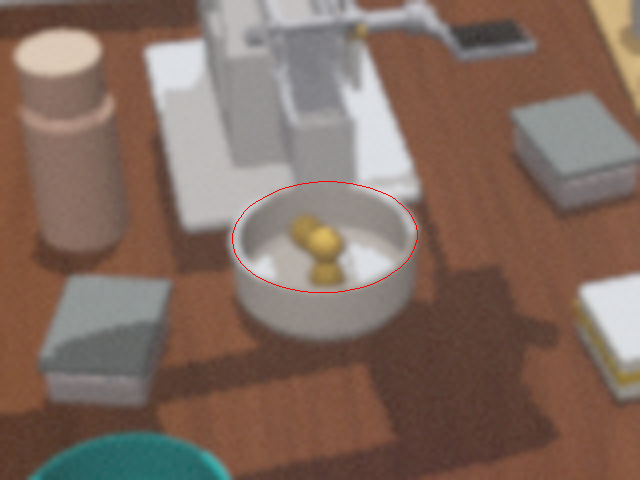

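The wrist view shows four sweets in the bowl: (217,218), (241,252), (238,263) and (256,282). The trough is empty, the lid is shut, and the lever pad is back at its starting tilt and height.

```bash
python3 -c "
from bench import r
print(r.hand_in())"
```

```text
the job is handed in; nothing more can be done
None
```

The job is done and handed in at about 19.7 s, with all four sweets in the bowl and the lid shut.

**What I did**
- I pushed the white bowl under the spout with two part-open fingers low on its wall, at about 45 mm/s and with only a few newtons on the wrist.
- I pressed the lever pad down to its stop.
- With all four sweets in the bowl, I let the lever rise under the closed fingers over about 3.5 s (12 mm/s), then backed off upward.

**Last checks**
- **Bowl:** its centre is at (525.2, 138.8) mm by the scene camera and (525.8, 135.9) mm by the side camera. The spout estimate is (525.5, 137) mm, so the bowl is centred to within about 2 mm. The two cameras disagree by about 3 mm in y, and the spout shows the same shift.
- **Lever at the bottom:** the pad tilted 0.425 rad in total, against 0.42 rad for a full press, with 24 N upward on the stop. An unexplained side force of about 11 N showed there. It was down to 1.6 N at the next reading, early in the rise, and I put it down to friction on the pad.
- **Lever at the end:** the pad is back at its starting tilt and height (about -0.2 rad, 175 mm).
- **Sweets:** all four show in the bowl in the wrist picture, and the trough is empty. They began rolling out before the lever reached its stop.
- **Surroundings:** I compared the other things only by eye in the pictures. I saw none of them shift, and the robot was clear of everything.

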